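Point out a recipe to a helper: tin, mill, bowl

ROBOT

A 7-joint arm with a two-finger parallel gripper is mounted at the origin on a cart in front of the work surface, level with it; the furniture and walls round the work are solid. World frame = base frame: x ahead of the robot, y to its left, z up, the work surface at z = 0. Lengths are in m, angles in rad, forces in N, time in s.
With the tool pointing down it reaches from about 0.4 to 0.85 m from the base axis. Payload 4.5 kg.
Tool frame: the origin (TCP) lies midway between the tips of the shut fingers; the grasp point (between the pads) lies 19 mm behind it; z points along the fingers, y is the line along which they close (so a half turn about z gives the same grasp; the last joint's range is limited). The gripper opens to 88 mm and grips with 3 to 60 N. Pads are 18 mm wide; open, the fingers measure 123 mm over their backs; the gripper's body (75 mm by 187 mm) begins 45 mm behind the grasp point.
Start: joints at [-1.224, 0.689, -0.195, 1.565, 0.157, 0.902, -0.215], TCP at [0.192, 0.595, 0.213] pointing down, gripper open.
Joint ranges: [-3.01, 3.01], [-0.46, 2.08], [-1.47, 1.51], [0.13, 2.56], [-1, 4.14], [0.04, 2.09], [-2.66, 2.66]. Speed limits (rad/s): [2.57, 2.57, 3.14, 3.14, 3.14, 3.14, 3.14].

INTERFACE

Orientations are given as a unit quaternion [x, y, z, w].
In Python, from plant import r gives the robot as it stands. The module is installed in compiled form; this text tells all that it offers.
- The arm moves only by the tool step_arm, never from a script. Its argument "series" is a list of rows, each a list of 7 numbers: the shift along the world's x, y, z in mm, then the turn, a rotation vector about the world's x, y, z in rad, then the closure, from 0 (fully open) to 1 (shut). A call has 1 to 20 rows; each row shifts and turns the commanded pose from where the row before left it; what a row does not reach is not made up. A row lasts 1/10 s, in which the tool goes at most 50 mm and 8.59 degrees, less where a joint would pass 70% of its speed; a pose out of reach is approached as far as the arm can. A call is refused whole if a number of a shift passes 50 or a number of a turn 0.15, either way. A call with a gripper value outside its range is refused whole. The fingers move at their own pace and stop on an object; "force" is the grip in N (left out, the last holds). Time passes only in rows, so rows that do not move let the fingers close. It gives the time, the measured TCP pose, the force, the opening and the grip force at its end, in the units of the state.
- r.get_state(): the state, without advancing time (a new reading comes with each control period).
- r.snapshot(name): name is "scene" or "top" or "wrist"; returns (picture, depth): 384x512x3 uint8, blue, green, red; 384x512 float32, m along the optical axis (not along the pixel's ray), 0 where there is no reading.
- r.get_calibration(name): a dict with "intrinsics" (3x3 intrinsics, pixels), "dist_coeffs" ([k1, k2, p1, p2, k3] as OpenCV has them; the pictures are not rectified), "pose" (4x4, takes a point from camera to world coordinates). Camera axes: x right, y up, looking along -z (the intrinsics and any distortion apply to the point x, -y, -z); pixel columns grow to the right and rows downward; lengths in m; the calibration is good to about 2 mm. A picture is of the moment at which its call begins: read the wrist's pose just before it. get_calibration takes no time and is no camera call; for the wrist camera it gives the pose at the moment of the call.
- r.finish_job(): hands the job in; it is judged then, once.
The state is a dict: "clock": time; "q": joint angles; "qd": joint speeds; "joint_torque": joint torques, N m; "tool_pos": TCP position; "eef_rot": TCP orientation; "contact_force": force on the tool from outside, world axes, zero at the start; "moment": the same for the moment, N m; "opening": opening from 0.0 (shut) to 1.0 (fully open); "finger_force": force on a finger pad.
Only numpy, scipy, OpenCV 4.12 (cv2) and the standard library are available. Lean on these libraries where they do the work, as an engineer would, in place of code of your own. Each camera call takes 0.05 s, during which the arm holds its last target. There are 200 camera calls.

TASK

Show the kitchen helper what to use, by pointing straight down with the fingertips from just above each thing, about 2 to 5 cm clear of its top and over its middle: first at the lower of the two tins, then at the wooden pepper mill, and last at the empty bowl, staying about two seconds over each so that it is understood. Touch and move nothing, travel well above everything between the three, and do not dip over any of the other things (the taller tin, mug, shaker, spice jar). Finish while still pointing at the bowl, motionless above its rim.

Things in the scene. Friction and masses are not known exactly. Their poses are not given: they have to be found in the camera images.
- low_tin_top (a point): Lower of two round food tins, 76 mm across and 58 mm high, standing loose on the worktop in the front row. The point is the middle of its flat top, 58 mm above the worktop; z up.
- wood_mill_top (a point): Tall turned dark-wood pepper mill with a waist and a small metal knob at the top, 58 mm across at the foot, about 50 mm at the head, 160 mm high, standing loose in the front row. The point is the top of the knob, on its axis, 160 mm above the worktop; z up.
- bowl_top (a point): Empty round bowl, 120 mm across the rim and 61 mm high, standing loose in the front row. The point is the centre of its mouth at rim height, 61 mm above the worktop; z up.
- tall_tin_top (a point): Bystander: the taller round food tin, 75 mm across and 110 mm high, in the front row among the others (the front row holds these four, in any order from left to right). The point is the middle of its top; z up.
- mug_top (a point): Bystander: mug with a side handle, 86 mm across (121 mm with the handle), 99 mm high, in the second row, at the edge of a wall cabinet that overhangs the rear of the worktop (its door about 0.60 m ahead of the robot base, handle to 0.56 m, underside 0.47 m above the worktop): keep the wrist and elbow in front of it. The point is the centre of its mouth at rim height; z up.
- shaker_top (a point): Bystander: small glass shaker with a domed grey cap, 44 mm across and 90 mm high, in the second row. The point is the middle of its top; z up.
- spice_jar_top (a point): Bystander: slim glass spice jar with a dark cap, 41 mm across and 105 mm high, in the second row. The point is the middle of its top; z up.
Things that resemble listed ones, but are neither listed nor needed, are in the scene too. Of the things that look like the part that bears low_tin_top, take the one that is nearest to the robot's base at the start.

How it is judged:
On the way, in this order (a step that is already met when the one before it is completed fails the run):
1. points at the lower tin and dwells (horizontal distance between the grasp point and low_tin_top below 0.03 m and z of the grasp point in the frame of low_tin_top between 0.02 and 0.1 m), for 1.5 s.
2. points at the wooden mill and dwells (horizontal distance between the grasp point and wood_mill_top below 0.03 m and z of the grasp point in the frame of wood_mill_top between 0.02 and 0.1 m), for 1.5 s.
3. points at the bowl and dwells (horizontal distance between the grasp point and bowl_top below 0.035 m and z of the grasp point in the frame of bowl_top between 0.02 and 0.1 m), for 1.5 s.
At the end, for the whole second after the job is handed in: The gripper still points at the bowl: its grasp point (about 19 mm behind the fingertips) is within 35 mm of the bowl's axis and 20 to 100 mm above its rim; it touches nothing, and none of the seven things has moved by 6 mm or more (all of step 3 and distance of each of low_tin_top, wood_mill_top, bowl_top, tall_tin_top, mug_top, shaker_top, spice_jar_top from where it was at the start of the episode below 0.006 m and contact force between the fingers and anything else below 0.5 N).
It fails at once if the robot touches something (contact force between any of the fingers, the arm and anything else above 0.5 N).
It fails at once if one of the things is moved, tipped or lifted (distance of any of low_tin_top, wood_mill_top, bowl_top, tall_tin_top, mug_top, shaker_top, spice_jar_top from where it was at the start of the episode above 0.006 m).
It fails at once if the fingers dip over the taller tin, mug, shaker or spice jar (grasp point within 30 mm of its middle and less than 80 mm above its top) ((horizontal distance between the grasp point and tall_tin_top below 0.03 m and z of the grasp point in the frame of tall_tin_top below 0.08 m) or (horizontal distance between the grasp point and mug_top below 0.03 m and z of the grasp point in the frame of mug_top below 0.08 m) or (horizontal distance between the grasp point and shaker_top below 0.03 m and z of the grasp point in the frame of shaker_top below 0.08 m) or (horizontal distance between the grasp point and spice_jar_top below 0.03 m and z of the grasp point in the frame of spice_jar_top below 0.08 m)).
It also fails if it takes over 56 s, if anything falls off the work surface, if the arm or the gripper's body presses on something with over 40 N, if the wrist force passes 120 N, or if a joint passes its speed limit or range.

## Working session

There is one attempt and no reset: what is moved stays moved. The work goes in short steps, Python scripts to look and compute and a tool call to move; the robot and the scene stay as the last step left them, time stands still between calls to the robot, and variables do not carry over. Pictures are saved under pics/ and viewed, at most 10 in all, crops included, and the job is handed in when it is done.

Besides the shell and the picture viewer there is one more tool, called after "Emit:" as name([rows], argument=value, ...), one row to a line, values as JSON. step_arm: Moves the arm, as the interface text tells. Its arguments: {"type":"object","properties":{"series":{"type":"array"},"force":{"type":"number"}},"required":["series"]}

```bash
mkdir -p pics
python3 - <<'E'
from plant import r
import numpy as np, cv2
s=r.get_state(); print(s["clock"],s["tool_pos"],s["eef_rot"],s["opening"])
for n in ("scene","top"):
    p,d=r.snapshot(n); c=r.get_calibration(n)
    cv2.imwrite(f"pics/{n}.png",p); np.savez(f"{n}.npz",p=p,d=d,K=c["intrinsics"],D=c["dist_coeffs"],T=c["pose"])
    print(n,c)
E
```

```text
0.0 [0.19216483 0.59402774 0.21240778] [ 1.55695237e-01  9.87804727e-01 -8.99389785e-04 -6.94747857e-05] 0.9982089507032406
scene {'intrinsics': array([[423.74956133,   0.        , 260.69824443],
       [  0.        , 423.74956133, 193.79705235],
       [  0.        ,   0.        ,   1.        ]]), 'dist_coeffs': array([-0.0364015,  0.       ,  0.       ,  0.       ,  0.       ]), 'pose': array([[ 0.88241741,  0.19955354, -0.42604918,  0.10817891],
       [-0.47027329,  0.348125  , -0.81095747, -0.76055631],
       [-0.01351106,  0.91596254,  0.40103626,  0.47587881],
       [ 0.        ,  0.        ,  0.        ,  1.        ]])}
top {'intrinsics': array([[416.03441594,   0.        , 252.7543805 ],
       [  0.        , 416.03441594, 188.87114457],
       [  0.        ,   0.        ,   1.        ]]), 'dist_coeffs': array([-0.105133,  0.      ,  0.      ,  0.      ,  0.      ]), 'pose': array([[-1.61731642e-02,  9.99139027e-01, -3.82051554e-02,
         4.59368276e-01],
       [-9.99869036e-01, -1.61836399e-02,  3.50707829e-05,
        -5.55672765e-02],
       [-5.83257890e-04,  3.82007191e-02,  9.99269916e-01,
         1.12174096e+00],
       [ 0.00000000e+00,  0.00000000e+00,  0.00000000e+00,
         1.00000000e+00]])}
```

View pics/scene.png

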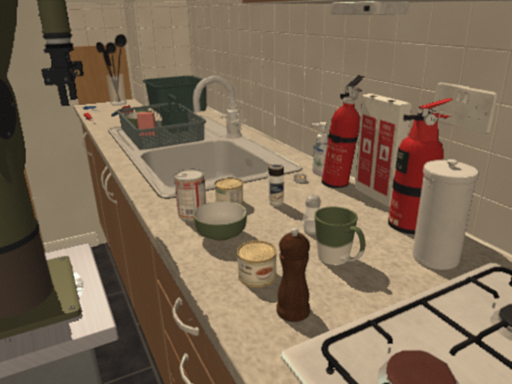

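View pics/top.png

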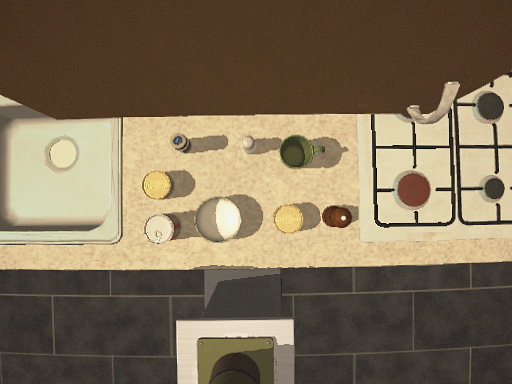

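The scene view shows the mill at (294,275), a low tin at (257,263), the bowl at (220,220), the tall red/white tin at (188,193), a second low tin at (228,190), the mug at (337,235), the shaker at (312,212) and the jar at (276,185). In the top view they are at: mill (337,216), low tins (288,218) and (157,185), bowl (218,219), tall tin (159,228), mug (296,152), shaker (248,144), jar (180,143).

There are two low-tin candidates, (288,218) and (157,185). I'll measure both and compare their distance from the base.

```bash
cat > h.py <<'E'
import numpy as np, cv2
def load(n): return np.load(f"{n}.npz")
def ray(f,uv):
    n=cv2.undistortPoints(np.array([[uv]],float),f["K"],f["D"])[0,0]
    return f["T"][:3,3], f["T"][:3,:3]@np.array([n[0],-n[1],-1])
def plane(f,uv,z):
    o,d=ray(f,uv); return o+d*(z-o[2])/d[2]
def cloud(f):
    h,w=f["d"].shape; uv=np.mgrid[0:w,0:h].T.reshape(-1,1,2).astype(float)
    n=cv2.undistortPoints(uv,f["K"],f["D"])[:,0]; z=f["d"].reshape(-1,1)
    P=np.c_[n[:,0],-n[:,1],-np.ones(len(n))]*z
    return (P@f["T"][:3,:3].T+f["T"][:3,3]).reshape(h,w,3)
E
python3 - <<'E'
from h import *
f=load("top"); P=cloud(f); ok=f["d"]>0
print("worktop z",np.median(P[235:245,250:330,2]))
m=(ok&(P[...,2]>0.025)&(P[...,2]<0.3)).astype(np.uint8); m[:118]=0; m[250:]=0; m[:,:125]=0; m[:,358:]=0
n,l,st,c=cv2.connectedComponentsWithStats(m)
for i in range(1,n):
    if st[i,4]<30: continue
    q=P[l==i]; zt=np.percentile(q[:,2],97); t=(l==i)&(P[...,2]>zt-.008)
    v,u=np.nonzero(t); (cu,cv),rad=cv2.minEnclosingCircle(np.c_[u,v].astype(np.float32))
    p=plane(f,(cu,cv),zt); print(st[i,:5],"ztop %.3f"%zt,"circ px",round(cu,1),round(cv,1),round(rad,1),"xyz",p.round(3),"dist %.3f"%np.hypot(p[0],p[1]),"med",np.median(P[t],0).round(3))
a=cv2.resize(f["p"][125:250,130:365],None,fx=3,fy=3,interpolation=cv2.INTER_CUBIC)
cv2.imwrite("pics/crop.png",a)
g=load("scene");cv2.imwrite("pics/crop2.png",cv2.resize(g["p"][150:330,160:380],None,fx=3,fy=3,interpolation=cv2.INTER_CUBIC))
E
```

```text
worktop z 3.1299695337438926e-05
[170 133  21  20 300] ztop 0.109 circ px 177.9 140.5 8.1 xyz [0.62  0.127 0.109] dist 0.633 med [0.621 0.127 0.105]
[240 135  17  19 239] ztop 0.090 circ px 247.1 141.4 6.0 xyz [ 0.618 -0.044  0.09 ] dist 0.619 med [ 0.619 -0.043  0.086]
[279 135  46  34 597] ztop 0.101 circ px 299.9 151.0 21.2 xyz [ 0.59  -0.173  0.101] dist 0.615 med [ 0.595 -0.178  0.097]
[142 170  31  29 724] ztop 0.059 circ px 155.9 184.3 14.7 xyz [0.516 0.193 0.059] dist 0.551 med [0.516 0.194 0.055]
[194 196  47  47 594] ztop 0.063 circ px 217.1 219.1 23.7 xyz [0.424 0.036 0.063] dist 0.426 med [0.421 0.041 0.06 ]
[273 204  30  30 688] ztop 0.059 circ px 287.8 218.6 14.7 xyz [ 0.423 -0.144  0.059] dist 0.447 med [ 0.422 -0.145  0.055]
[324 206  28  22 496] ztop 0.158 circ px 342.5 218.0 5.4 xyz [ 0.425 -0.263  0.158] dist 0.500 med [ 0.425 -0.265  0.158]
[143 213  37  32 894] ztop 0.111 circ px 158.5 228.8 15.5 xyz [0.404 0.176 0.111] dist 0.441 med [0.404 0.177 0.107]
```

View pics/crop.png

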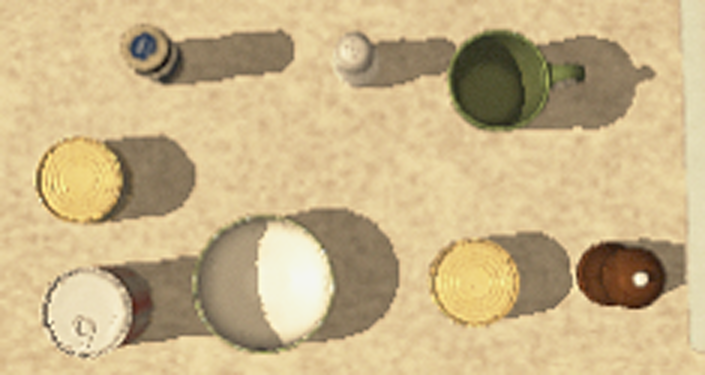

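View pics/crop2.png

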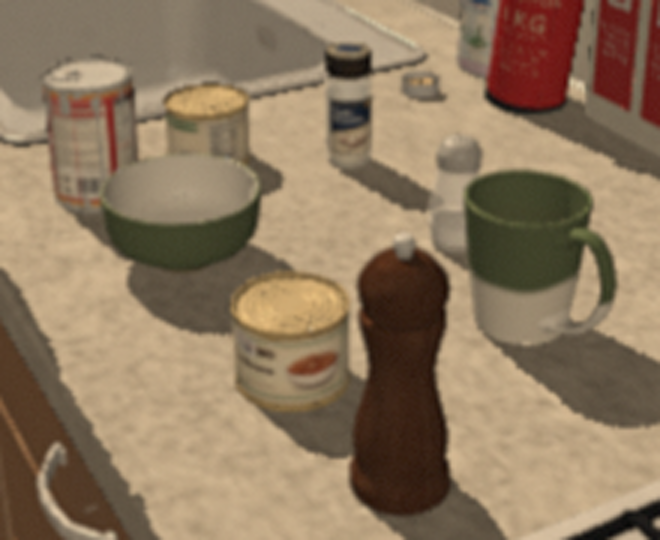

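Of the two low tins, the one at top (288,218) measures 0.447 m from the base, against 0.551 m for the one at (157,185). It also stands in the front row, so it is the one meant, and the crops confirm it: a small tin beside the mill, with the tall tin next to the bowl. One more check from the scene camera, for a second fix and for obstacle heights on the way.

Run:
```python
from h import *
g=load("scene"); t=load("top"); P=cloud(g); ok=g["d"]>0
# scene fix: tin top ellipse centre, knob, bowl mouth (crop2 px/3 + offset)
for n,c,z in (("tin",(290,303),.058),("knob",(404,240),.160),("bowl",(181,206),.061),("tall",(88,78),.11)):
    print(n,plane(g,(c[0]/3+160-.33,c[1]/3+150-.33),z).round(3))
for n,c,z in (("knob",(641,279),.160),("bowl",(265,283),.061)):
    print("top",n,plane(t,(c[0]/3+130-.33,c[1]/3+125-.33),z).round(3))
for F,nm in ((g,"scene"),(t,"top")):
  P=cloud(F); ok=F["d"]>0
  for y in np.arange(-.4,.9,.1):
    row=[]
    for x in np.arange(.2,.65,.1):
        m=ok&(abs(P[...,0]-x-.05)<.05)&(abs(P[...,1]-y-.05)<.05); row.append(round(float(P[m][:,2].max()),2) if m.any() else None)
    print(nm,"y%.1f"%y,row)
```

```text
tin [ 0.419 -0.147  0.058]
knob [ 0.424 -0.271  0.16 ]
bowl [0.41  0.005 0.061]
tall [0.398 0.161 0.11 ]
top knob [ 0.426 -0.265  0.16 ]
top bowl [0.425 0.034 0.061]
scene y-0.4 [0.0, 0.03, 0.04, 0.03, 0.03]
scene y-0.3 [0.0, 0.05, 0.16, 0.1, 0.1]
scene y-0.2 [0.0, 0.06, 0.06, 0.1, 0.49]
scene y-0.1 [0.0, 0.06, 0.06, 0.49, 0.49]
scene y-0.0 [0.0, 0.06, 0.06, 0.49, 0.49]
scene y0.1 [0.0, 0.11, 0.11, 0.5, 0.49]
scene y0.2 [0.0, 0.11, 0.11, 0.5, 0.49]
scene y0.3 [0.0, 0.01, 0.01, 0.01, 0.01]
scene y0.4 [0.0, 0.01, None, None, None]
scene y0.5 [0.51, 0.01, None, None, None]
scene y0.6 [0.37, 0.01, None, None, -0.15]
scene y0.7 [0.0, 0.01, 0.08, 0.09, 0.24]
scene y0.8 [-0.0, 0.01, 0.08, 0.01, 0.09]
top y-0.4 [0.0, 0.03, 0.04, 0.76, 0.04]
top y-0.3 [0.01, 0.02, 0.16, 0.86, 0.1]
top y-0.2 [0.01, 0.06, 0.06, 0.86, 0.1]
top y-0.1 [0.0, 0.06, 0.06, 0.86, 0.09]
top y-0.0 [0.0, 0.06, 0.07, 0.87, 0.01]
top y0.1 [0.0, 0.11, 0.11, 0.87, 0.11]
top y0.2 [0.01, 0.12, 0.11, 0.72, 0.01]
top y0.3 [0.0, 0.01, 0.01, 0.01, 0.01]
top y0.4 [0.01, 0.01, -0.04, -0.14, -0.14]
top y0.5 [0.0, 0.01, -0.05, -0.14, -0.14]
top y0.6 [0.0, 0.01, -0.06, -0.14, -0.14]
top y0.7 [None, None, -0.07, -0.12, -0.12]
top y0.8 [None, None, None, None, -0.73]
```

The top view gives the bowl about (0.424,0.035), the tin (0.423,-0.144) and the knob (0.425,-0.265). My hand-read scene ellipse for the bowl's rim was crude, so I'll check it later by wrist camera. Next: rise, shut the fingers and sweep round, turning the tool's y towards world x so that the wide gripper body stays clear of the mill.

Emit:
step_arm([
  [0, 0, 15, 0, 0, 0, 1],
  [0, 0, 20, 0, 0, 0, 1],
  [0, 0, 15, 0, 0, 0, 1],
  [10, -10, 0, 0, 0, -0.05, 1],
  [18, -24, 0, 0, 0, -0.1, 1],
  [20, -26, 0, 0, 0, -0.1, 1],
  [20, -26, 0, 0, 0, -0.1, 1],
  [20, -26, 0, 0, 0, -0.1, 1],
  [20, -26, 0, 0, 0, -0.1, 1],
  [20, -26, 0, 0, 0, -0.1, 1],
  [20, -26, 0, 0, 0, -0.1, 1],
  [20, -26, 0, 0, 0, -0.1, 1],
  [20, -26, 0, 0, 0, -0.1, 1],
  [20, -26, 0, 0, 0, -0.1, 1],
  [20, -26, 0, 0, 0, -0.1, 1],
  [10, -10, 0, 0, 0, -0.1, 1],
  [0, 0, 0, 0, 0, -0.05, 1],
  [0, 0, 0, 0, 0, -0.058, 1],
  [0, 0, 0, 0, 0, 0, 1],
])

```text
clock: 2.0
tool_pos: [0.4301, 0.2889, 0.2623]
eef_rot: [0.743, 0.67, -0.001, 0.0]
contact_force: [0.2, 1.0, 0.4]
opening: 0.006
finger_force: 0.0
```

Emit:
step_arm([
  [0, -15, 0, 0, 0, 0, 1],
  [0, -30, 0, 0, 0, 0, 1],
  [-1, -35, 0, 0, 0, 0, 1],
  [-1, -35, 0, 0, 0, 0, 1],
  [-1, -35, 0, 0, 0, 0, 1],
  [-1, -35, 0, 0, 0, 0, 1],
  [-1, -35, 0, 0, 0, 0, 1],
  [-1, -35, 0, 0, 0, 0, 1],
  [0, -35, 0, 0, 0, 0, 1],
  [0, -30, 0, 0, 0, 0, 1],
  [0, -20, 0, 0, 0, 0, 1],
  [0, 0, 0, 0, 0, 0, 1],
  [0, 0, 0, 0, 0, 0, 1],
])

```text
clock: 3.3
tool_pos: [0.4236, -0.0495, 0.2631]
eef_rot: [0.742, 0.67, -0.0, -0.0]
contact_force: [0.9, 0.0, 0.6]
opening: 0.004
finger_force: 0.0
```

Run:
```python
from plant import r
from h import *
s=r.get_state(); print(s["clock"],s["tool_pos"],s["q"])
c=r.get_calibration("wrist"); p,d=r.snapshot("wrist")
np.savez("wrist.npz",p=p,d=d,K=c["intrinsics"],D=c["dist_coeffs"],T=c["pose"]); cv2.imwrite("pics/wrist1.png",p)
print(c["pose"].round(3))
f=load("wrist")
P=cloud(f); ok=d>0
for n,(x,y),z,R in (("tin",(.423,-.144),.058,.05),("mill",(.425,-.265),.16,.04),("bowl",(.424,.035),.061,.08)):
    for nm,F in (("wrist",f),("top",load("top")),("scene",load("scene"))):
        Q=cloud(F); m=(F["d"]>0)&(abs(Q[...,2]-z)<.006)&(np.hypot(Q[...,0]-x,Q[...,1]-y)<R); q=Q[m]
        if len(q)>10:
            (cx,cy),rad=cv2.minEnclosingCircle((q[:,:2]).astype(np.float32)); print(n,nm,len(q),round(cx,3),round(cy,3),round(rad,3))
```

```text
3.3 [ 0.42355106 -0.04953506  0.26311944] [-0.12100161  0.36334307  0.18235497  2.07214827 -0.09894544  0.71455993
  0.02344351]
[[ 0.995  0.096  0.034  0.431]
 [-0.102  0.942  0.321  0.035]
 [-0.001 -0.323  0.946  0.434]
 [ 0.     0.     0.     1.   ]]
tin wrist 1931 0.42 -0.143 0.038
tin top 641 0.423 -0.144 0.038
tin scene 732 0.421 -0.143 0.04
mill wrist 38 0.424 -0.263 0.005
mill top 23 0.426 -0.266 0.006
mill scene 37 0.426 -0.266 0.006
bowl wrist 1123 0.422 0.037 0.061
bowl top 188 0.424 0.037 0.061
bowl scene 323 0.422 0.036 0.062
```

View pics/wrist1.png

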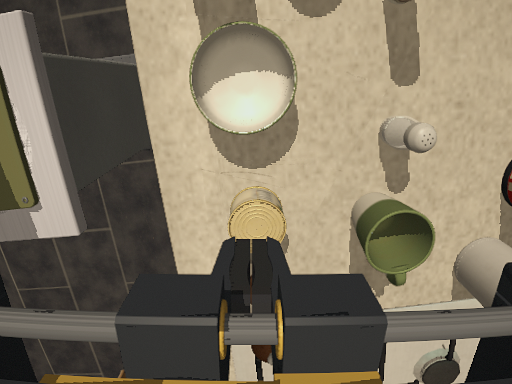

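All three views agree: tin (0.422,-0.144), knob (0.425,-0.265), bowl (0.423,0.037). The wrist view shows the bowl (243,78), the tin (258,220), the mug (395,240) and shaker (410,135), with the wide gripper body lying along x. Going to the tin.

Emit:
step_arm([
  [0, -15, 0, 0, 0, 0, 1],
  [-1, -32, 0, 0, 0, 0, 1],
  [-1, -32, 0, 0, 0, 0, 1],
  [0, -15, 0, 0, 0, 0, 1],
  [0, 0, -10, 0, 0, 0, 1],
  [0, 0, -20, 0, 0, 0, 1],
  [0, 0, -25, 0, 0, 0, 1],
  [0, 0, -25, 0, 0, 0, 1],
  [0, 0, -25, 0, 0, 0, 1],
  [0, 0, -25, 0, 0, 0, 1],
  [0, 0, -20, 0, 0, 0, 1],
  [0, 0, -10, 0, 0, 0, 1],
  [0, 0, -5, 0, 0, 0, 1],
  [0, 0, 0, 0, 0, 0, 1],
  [0, 0, 0, 0, 0, 0, 1],
])

```text
clock: 4.85
tool_pos: [0.4228, -0.1431, 0.0988]
eef_rot: [0.741, 0.671, 0.0, 0.0]
contact_force: [-0.5, 0.1, -0.0]
opening: 0.004
finger_force: 0.0
```

Emit:
step_arm([
  [0, 0, 0, 0, 0, 0, 1],
  [0, 0, 0, 0, 0, 0, 1],
  [0, 0, 0, 0, 0, 0, 1],
  [0, 0, 0, 0, 0, 0, 1],
  [0, 0, 0, 0, 0, 0, 1],
  [0, 0, 0, 0, 0, 0, 1],
  [0, 0, 0, 0, 0, 0, 1],
  [0, 0, 0, 0, 0, 0, 1],
  [0, 0, 0, 0, 0, 0, 1],
  [0, 0, 0, 0, 0, 0, 1],
  [0, 0, 0, 0, 0, 0, 1],
  [0, 0, 0, 0, 0, 0, 1],
  [0, 0, 0, 0, 0, 0, 1],
  [0, 0, 0, 0, 0, 0, 1],
  [0, 0, 0, 0, 0, 0, 1],
  [0, 0, 0, 0, 0, 0, 1],
  [0, 0, 0, 0, 0, 0, 1],
  [0, 0, 0, 0, 0, 0, 1],
  [0, 0, 0, 0, 0, 0, 1],
  [0, 0, 0, 0, 0, 0, 1],
])

```text
clock: 6.85
tool_pos: [0.4223, -0.1433, 0.0982]
eef_rot: [0.742, 0.671, 0.0, 0.0]
contact_force: [-0.5, 0.1, 0.4]
opening: 0.007
finger_force: 0.0
```

Emit:
step_arm([
  [0, 0, 10, 0, 0, 0, 1],
  [0, 0, 25, 0, 0, 0, 1],
  [0, 0, 30, 0, 0, 0, 1],
  [0, 0, 35, 0, 0, 0, 1],
  [0, 0, 35, 0, 0, 0, 1],
  [0, 0, 25, 0, 0, 0, 1],
  [0, 0, 10, 0, 0, 0, 1],
  [0, -12, 0, 0, 0, 0, 1],
  [1, -25, 0, 0, 0, 0, 1],
  [1, -30, 0, 0, 0, 0, 1],
  [1, -30, 0, 0, 0, 0, 1],
  [0, -20, 0, 0, 0, 0, 1],
  [0, -5, 0, 0, 0, 0, 1],
  [0, 0, 0, 0, 0, 0, 1],
  [0, 0, -10, 0, 0, 0, 1],
  [0, 0, -20, 0, 0, 0, 1],
  [0, 0, -20, 0, 0, 0, 1],
  [0, 0, -15, 0, 0, 0, 1],
  [0, 0, -5, 0, 0, 0, 1],
  [0, 0, 0, 0, 0, 0, 1],
])

```text
clock: 8.85
tool_pos: [0.4249, -0.2639, 0.1974]
eef_rot: [0.741, 0.671, -0.0, -0.001]
contact_force: [0.8, -0.3, 0.6]
opening: 0.002
finger_force: 0.0
```

Emit:
step_arm([
  [0, 0, 0, 0, 0, 0, 1],
  [0, 0, 0, 0, 0, 0, 1],
  [0, 0, 0, 0, 0, 0, 1],
  [0, 0, 0, 0, 0, 0, 1],
  [0, 0, 0, 0, 0, 0, 1],
  [0, 0, 0, 0, 0, 0, 1],
  [0, 0, 0, 0, 0, 0, 1],
  [0, 0, 0, 0, 0, 0, 1],
  [0, 0, 0, 0, 0, 0, 1],
  [0, 0, 0, 0, 0, 0, 1],
  [0, 0, 0, 0, 0, 0, 1],
  [0, 0, 0, 0, 0, 0, 1],
  [0, 0, 0, 0, 0, 0, 1],
  [0, 0, 0, 0, 0, 0, 1],
  [0, 0, 0, 0, 0, 0, 1],
  [0, 0, 0, 0, 0, 0, 1],
  [0, 0, 0, 0, 0, 0, 1],
  [0, 0, 0, 0, 0, 0, 1],
  [0, 0, 0, 0, 0, 0, 1],
  [0, 0, 0, 0, 0, 0, 1],
])

```text
clock: 10.85
tool_pos: [0.4253, -0.2653, 0.1982]
eef_rot: [0.742, 0.671, 0.0, -0.0]
contact_force: [-0.9, -0.0, -0.3]
opening: 0.003
finger_force: 0.0
```

Emit:
step_arm([
  [0, 0, 10, 0, 0, 0, 1],
  [0, 0, 25, 0, 0, 0, 1],
  [0, 0, 25, 0, 0, 0, 1],
  [0, 0, 5, 0, 0, 0, 1],
  [0, 0, 0, 0, 0, 0, 1],
  [0, 12, 0, 0, 0, 0, 1],
  [0, 25, 0, 0, 0, 0, 1],
  [0, 35, 0, 0, 0, 0, 1],
  [-1, 40, 0, 0, 0, 0, 1],
  [-1, 40, 0, 0, 0, 0, 1],
  [0, 40, 0, 0, 0, 0, 1],
  [0, 40, 0, 0, 0, 0, 1],
  [0, 35, 0, 0, 0, 0, 1],
  [0, 25, 0, 0, 0, 0, 1],
  [0, 10, 0, 0, 0, 0, 1],
  [0, 0, 0, 0, 0, 0, 1],
  [0, 0, 0, 0, 0, 0, 1],
])

```text
clock: 12.55
tool_pos: [0.4228, 0.0356, 0.2629]
eef_rot: [0.742, 0.67, -0.001, 0.0]
contact_force: [-0.5, -0.1, 0.6]
opening: 0.009
finger_force: 0.0
```

Emit:
step_arm([
  [0, 0, -10, 0, 0, 0, 1],
  [0, 0, -20, 0, 0, 0, 1],
  [0, 0, -25, 0, 0, 0, 1],
  [0, 0, -25, 0, 0, 0, 1],
  [0, 0, -25, 0, 0, 0, 1],
  [0, 0, -25, 0, 0, 0, 1],
  [0, 0, -20, 0, 0, 0, 1],
  [0, 0, -10, 0, 0, 0, 1],
  [0, 0, -4, 0, 0, 0, 1],
  [0, 0, 0, 0, 0, 0, 1],
  [0, 0, 0, 0, 0, 0, 1],
])

```text
clock: 13.65
tool_pos: [0.4238, 0.0364, 0.0999]
eef_rot: [0.742, 0.671, 0.001, 0.0]
contact_force: [0.3, -0.6, 0.2]
opening: 0.006
finger_force: 0.0
```

Emit:
step_arm([
  [0, 0, 0, 0, 0, 0, 1],
  [0, 0, 0, 0, 0, 0, 1],
  [0, 0, 0, 0, 0, 0, 1],
  [0, 0, 0, 0, 0, 0, 1],
  [0, 0, 0, 0, 0, 0, 1],
  [0, 0, 0, 0, 0, 0, 1],
  [0, 0, 0, 0, 0, 0, 1],
  [0, 0, 0, 0, 0, 0, 1],
  [0, 0, 0, 0, 0, 0, 1],
  [0, 0, 0, 0, 0, 0, 1],
  [0, 0, 0, 0, 0, 0, 1],
  [0, 0, 0, 0, 0, 0, 1],
  [0, 0, 0, 0, 0, 0, 1],
  [0, 0, 0, 0, 0, 0, 1],
  [0, 0, 0, 0, 0, 0, 1],
  [0, 0, 0, 0, 0, 0, 1],
  [0, 0, 0, 0, 0, 0, 1],
  [0, 0, 0, 0, 0, 0, 1],
  [0, 0, 0, 0, 0, 0, 1],
  [0, 0, 0, 0, 0, 0, 1],
])

```text
clock: 15.65
tool_pos: [0.4233, 0.0367, 0.0992]
eef_rot: [0.742, 0.671, 0.0, 0.0]
contact_force: [-0.1, 1.0, 0.1]
opening: 0.004
finger_force: 0.0
```

Run:
```python
from plant import r
print(max(abs(v) for v in r.get_state()["qd"])); print(r.finish_job())
```

```text
0.002335394344027298
the job is handed in; nothing more can be done
None
```

The arm pointed at the near low tin, the wooden mill and the bowl in that order, about 2 s each, with no contact seen in the force readings; the job was handed in at about 16 s, motionless about 38 mm above the bowl's rim, and no verdict came back.

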